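# Tick off the closet stock, bin by bin

### The job

Tick off the stock count by pressing check pins all the way down with a gentle push of the fingertips, in this order: first the pin on the bin of rings, then on the bin of upright pole ends, then on the bin of trouser clips. Leave the pin on the bin of round sockets up, as that one is not counted yet. Only press: the bins must not be shoved or lifted, and everything else on the table stays where it is.

Things in the scene. Friction and masses are not known exactly. Their poses are not given: they have to be found in the camera images.
- ring_bin: loose white plastic stock bin, about 0.8 kg, holding steel rail rings (54 mm across, a loose heap of open wire rings). Box 100 x 100 x 36 mm high; origin: centre of its underside, z up. A tongue 46 mm wide, 8 mm thick, runs out along -x (robot side) to 120 mm from the origin; the pin stands on it at x = -90 mm.
- ring_bin_cap (a point): centre of the top of that bin's check-pin cap (aluminium disc 28 mm across, 8 mm thick). Pin up: 64 mm above the table; pin fully down: 50 mm, where the grey collar (24 mm across) ends 8 mm below the cap. The cap is sprung on the pin: beyond the pin's stop it still gives 8 mm (4 N rising to 12 N), springs back when released, and only then is hard.
- ring_bin_pin (a joint): travel of that check pin in m: 0 up, 0.014 fully down against its stop. It slides straight down against about 2.5 N of friction plus 8 N per m/s, and stays where it is left (no spring). It counts as down from 0.010.
- pole_bin: loose white plastic stock bin, about 0.8 kg, holding short white pole ends standing upright (23 mm thick, rising to about 85 mm above the table; the only bin with tall contents). Box 100 x 100 x 36 mm high; origin: centre of its underside, z up. A tongue 46 mm wide, 8 mm thick, runs out along -x (robot side) to 120 mm from the origin; the pin stands on it at x = -90 mm.
- pole_bin_cap (a point): centre of the top of that bin's check-pin cap (aluminium disc 28 mm across, 8 mm thick). Pin up: 64 mm above the table; pin fully down: 50 mm, where the grey collar (24 mm across) ends 8 mm below the cap. The cap is sprung on the pin: beyond the pin's stop it still gives 8 mm (4 N rising to 12 N), springs back when released, and only then is hard.
- pole_bin_pin (a joint): travel of that check pin in m: 0 up, 0.014 fully down against its stop. It slides straight down against about 2.5 N of friction plus 8 N per m/s, and stays where it is left (no spring). It counts as down from 0.010.
- clip_bin: loose white plastic stock bin, about 0.8 kg, holding steel trouser clips (about 55 mm long, a blocky jaw with a wire loop, lying heaped). Box 100 x 100 x 36 mm high; origin: centre of its underside, z up. A tongue 46 mm wide, 8 mm thick, runs out along -x (robot side) to 120 mm from the origin; the pin stands on it at x = -90 mm.
- clip_bin_cap (a point): centre of the top of that bin's check-pin cap (aluminium disc 28 mm across, 8 mm thick). Pin up: 64 mm above the table; pin fully down: 50 mm, where the grey collar (24 mm across) ends 8 mm below the cap. The cap is sprung on the pin: beyond the pin's stop it still gives 8 mm (4 N rising to 12 N), springs back when released, and only then is hard.
- clip_bin_pin (a joint): travel of that check pin in m: 0 up, 0.014 fully down against its stop. It slides straight down against about 2.5 N of friction plus 8 N per m/s, and stays where it is left (no spring). It counts as down from 0.010.
- socket_bin: loose white plastic stock bin, about 0.8 kg, holding four round pole sockets (42 mm discs with a 24 mm raised cup). Box 100 x 100 x 36 mm high; origin: centre of its underside, z up. A tongue 46 mm wide, 8 mm thick, runs out along -x (robot side) to 120 mm from the origin; the pin stands on it at x = -90 mm.
- socket_bin_cap (a point): centre of the top of that bin's check-pin cap (aluminium disc 28 mm across, 8 mm thick). Pin up: 64 mm above the table; pin fully down: 50 mm, where the grey collar (24 mm across) ends 8 mm below the cap. The cap is sprung on the pin: beyond the pin's stop it still gives 8 mm (4 N rising to 12 N), springs back when released, and only then is hard.
- socket_bin_pin (a joint): travel of that check pin in m: 0 up, 0.014 fully down against its stop. It slides straight down against about 2.5 N of friction plus 8 N per m/s, and stays where it is left (no spring). It counts as down from 0.010.
- tape_roll: roll of clear tape lying flat, 42 mm across, 18 mm high; origin centre of underside; bystander
- spare_clip: single steel trouser clip lying on the table, about 50 x 30 x 12 mm; origin on the underside; bystander
- small_jar: small white jar, 36 mm across, 55 mm high; origin centre of underside; bystander
- screwdriver: screwdriver lying on the table, about 200 mm long; bystander
- mug: white mug, 80 mm across, 90 mm high; origin centre of underside; bystander
- bottle: white bottle, 64 mm across, 130 mm high; origin centre of underside; bystander
- wire_hanger: brass-coloured wire clothes hanger lying flat, 400 mm wide, 7 mm high, beyond the bins; bystander
Not all that is in view belongs to the job. What is shaped like the clip_bin but purple is not meant.

How it is judged:
On the way, in this order (a step that is already met when the one before it is completed fails the run):
1. the ring bin's pin is down (value of joint ring_bin_pin above 0.01 m), for 0.1 s.
2. the pole bin's pin is down (value of joint pole_bin_pin above 0.01 m), for 0.1 s.
3. the clip bin's pin is down (value of joint clip_bin_pin above 0.01 m), for 0.1 s.
At the end, for the whole second after the job is handed in: The pins of the ring, pole and clip bins are down by more than 10 mm of their 14 mm, the socket bin's pin by less than 4 mm, and the four bins stand level, at rest, within 20 mm of where they began (value of joint each of ring_bin_pin, pole_bin_pin, clip_bin_pin above 0.01 m and value of joint socket_bin_pin below 0.004 m and distance of each of ring_bin, pole_bin, clip_bin, socket_bin from where it was at the start of the episode below 0.02 m and angle between each of ring_bin, pole_bin, clip_bin, socket_bin's own z axis and vertical below 0.1 rad and linear speed of each of ring_bin, pole_bin, clip_bin, socket_bin below 0.02 m/s); the robot touches nothing.
It fails at once if a bin is shoved more than 20 mm, or lifted more than 8 mm (distance of any of ring_bin, pole_bin, clip_bin, socket_bin from where it was at the start of the episode above 0.02 m or height (world z) of any of ring_bin, pole_bin, clip_bin, socket_bin above 0.008 m).
It fails at once if a pin or its bin is pressed harder than 22 N (contact force between the fingers and ring_bin above 22 N or contact force between the fingers and pole_bin above 22 N or contact force between the fingers and clip_bin above 22 N or contact force between the fingers and socket_bin above 22 N).
It fails at once if the pin of the socket bin is pressed 4 mm or more (value of joint socket_bin_pin above 0.004 m).
It fails at once if something else on the table is moved more than 20 mm (distance of any of tape_roll, spare_clip, small_jar, screwdriver, mug, bottle, wire_hanger from where it was at the start of the episode above 0.02 m).
It also fails if it takes over 48 s, if anything falls off the work surface, if the arm or the gripper's body presses on something with over 40 N, if the wrist force passes 120 N, or if a joint passes its speed limit or range.

### The arm

A 6-joint arm with a two-finger parallel gripper is mounted at the origin on the work surface. World frame = base frame: x ahead of the robot, y to its left, z up, the work surface at z = 0. Lengths are in m, angles in rad, forces in N, time in s.
With the tool pointing down it reaches from about 0.375 to 0.975 m from the base axis. Payload 3.8 kg.
Tool frame: the origin (TCP) lies at the centre of the arm's flange, where the gripper is bolted on; the fingertips stand 173 mm ahead of it and the grasp point (between the pads) lies 155 mm ahead of it (bot.tip_reach is the distance from the TCP to the fingertips, in m); z points along the fingers, y is the line along which they close (so a half turn about z gives the same grasp; the last joint's range is limited). The gripper opens to 85 mm and grips with 20 to 120 N. Pads are 22 mm wide; open, the fingers measure 114 mm over their backs; the gripper's body (76 mm by 85 mm) begins 54 mm behind the grasp point. The pads swing forward as they close: fully open they stand 13 mm farther back than shut.
Start: joints at [-1.214, 0.264, 1.604, -0, 1.274, -0.037], TCP at [0.259, -0.623, 0.405] pointing down, gripper open.
Joint ranges: [-2.63, 2.63], [-0.94, 2.18], [0.31, 2.57], [-1.31, 4.45], [0, 2.66], [-2.55, 2.55]. Speed limits (rad/s): [2.57, 2.57, 3.14, 3.14, 3.14, 3.14].

### API

Orientations are given as a rotation vector (axis times angle).
In Python, from workcell import bot gives the robot as it stands.
- The arm moves only by the tool drive_tool, never from a script. Its arguments are lists of equal length, an entry for each row: "claw": the finger opening in mm, from 0 to 85.4; "slide": the shift along the world's x, y, z each as a share of 0.5 m, from -1 to 1, a list of three; "yaw": the turn about the world's z as a share of 180 degrees, from -1 to 1. A call has 1 to 8 rows; each row is the pose to reach, as a shift and turn from the pose commanded when the call began, turning the shorter way round; what a row does not reach only later rows make up. A row lasts 1/12 s, in which the tool goes at most 41.7 mm and 7.16 degrees, less where a joint would pass 70% of its speed; a pose out of reach is approached as far as the arm can. A call with a number of a shift or a turn outside -1 to 1 is refused whole. A call with a gripper value outside its range is refused whole. The fingers move at their own pace and stop on an object; "newtons" is the grip in N (left out, the last holds). Time passes only in rows, so rows that repeat a pose let the fingers close. It gives the time, the measured TCP pose, the force, the opening and the grip force at its end, in the units of the state.
- bot.read_state(): the state, without advancing time (a new reading comes with each control period).
- bot.read_camera(name): name is "scene" or "top" or "wrist"; returns a dict with "color" (480x640x3 uint8, red, green, blue), "depth" (480x640 float32, m along the optical axis (not along the pixel's ray), 0 where there is no reading), "mtx" (3x3 intrinsics, pixels), "k1" (the pictures are not rectified: a ray, as slopes to the right and down, at radius r is drawn at 1 + k1 r^2 times it, then the intrinsics apply), "eye" and "rotation" of the camera in the world. Camera axes: x right, y up, looking along -z (the intrinsics and any distortion apply to the point x, -y, -z); pixel columns grow to the right and rows downward; lengths in m; the calibration is good to about 2 mm. A picture is of the moment at which its call begins.
- bot.finish_job(): hands the job in; it is judged then, once.
The state is a dict: "time": time; "q": joint angles; "joint_vel": joint speeds; "joint_torque": joint torques, N m; "tool_pos": TCP position; "tcp_rot": TCP orientation; "wrist_force": force on the tool from outside, world axes, zero at the start; "torque": the same for the moment, N m; "width": opening from 0.0 (shut) to 1.0 (fully open); "grip_force": force on a finger pad.
Only numpy, scipy, OpenCV 4.12 (cv2) and the standard library are available. Lean on these libraries where they do the work, as an engineer would, in place of code of your own. Each camera call takes 0.05 s, during which the arm holds its last target. There are 200 camera calls.

## Working session

There is one attempt and no reset: what is moved stays moved. The work goes in short steps, Python scripts to look and compute and a tool call to move; the robot and the scene stay as the last step left them, time stands still between calls to the robot, and variables do not carry over. Pictures are saved under pics/ and viewed, at most 10 in all, crops included, and the job is handed in when it is done.

Besides the shell and the picture viewer there is one more tool, called after ">>>" as a command line: name --pt "numbers of a row" for each row, then --argument value for the rest. drive_tool: Moves the arm, as the interface text tells. Shift numbers are shares of 0.5 m and turn numbers shares of 180 degrees, none past 1 either way. Its arguments: {"type":"object","properties":{"claw":{"type":"array","items":{"type":"number"}},"slide":{"type":"array","items":{"type":"array","items":{"type":"number"}}},"yaw":{"type":"array","items":{"type":"number"}},"newtons":{"type":"number"}},"required":["claw","slide","yaw"]}

```bash
mkdir -p pics; cat > h.py <<'E'
import numpy as np, cv2
from workcell import bot
def world(c, uv, depth=None):
    """pixels (n,2) -> world points with depth image"""
    uv=np.asarray(uv,float).reshape(-1,2); M=c["mtx"]
    d=np.array([c["depth"][int(round(v)),int(round(u))] for u,v in uv]) if depth is None else depth
    s=cv2.undistortPoints(uv[:,None],np.array(M,float),np.array([c["k1"],0,0,0.]))[:,0]
    p=np.c_[s[:,0]*d,-s[:,1]*d,-d]
    return p@np.array(c["rotation"]).T+np.array(c["eye"])
def cloud(c):
    v,u=np.mgrid[:480,:640]
    return world(c,np.c_[u.ravel(),v.ravel()],c["depth"].ravel()).reshape(480,640,3)
E
python3 - <<'E'
from h import *
import pickle
for n in("top","scene"):
    c=bot.read_camera(n); pickle.dump(c,open(n+".pkl","wb"))
    cv2.imwrite(f"pics/{n}0.png",c["color"][:,:,::-1])
    print(n,c["eye"],c["k1"],np.shape(c["rotation"]))
print(bot.read_state())
E
```

```text
top [0.313228   0.00624243 1.17614263] -0.010616856890478012 (3,)
scene [ 1.04102475 -0.7477517   0.70298525] 0.0393599377357414 (3,)
{'time': 0.1, 'q': array([-1.21388558e+00,  2.64714195e-01,  1.60525816e+00,  1.68271677e-05,
        1.27370986e+00, -3.69130485e-02]), 'joint_vel': array([-6.41182291e-05, -2.00806465e-03, -3.60600165e-03, -1.97356630e-03,
        2.77672527e-03, -2.95549759e-03]), 'joint_torque': array([ 4.43817598e-04, -5.16708255e+01, -3.68589842e+01, -6.77402249e-05,
        6.25309534e-03,  3.17008823e-05]), 'tool_pos': array([ 0.25889636, -0.62303864,  0.40345045]), 'tcp_rot': array([-3.07885864e+00, -6.14215267e-01,  4.97651138e-04]), 'wrist_force': array([-0.13878336,  0.6840027 , -0.65760274]), 'torque': array([-0.00766471,  0.06147397,  0.03025615]), 'grip_force': 0.0, 'width': 1.0017245568522182}
```

View pics/top0.png

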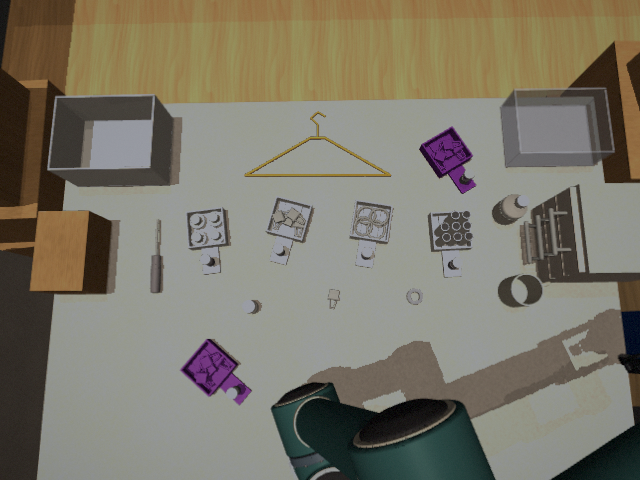

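View pics/scene0.png

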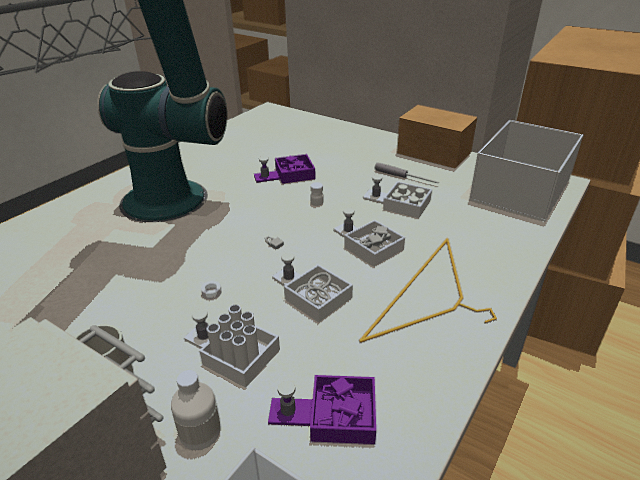

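Top view: socket bin (207,229), clip bin (290,220), ring bin (371,222) and pole bin (451,231), with their pins just below each. The two purple clip bins at (446,152) and (208,367) are the decoys, so the white one at (290,220) is meant. I'll confirm this in one crop and measure the caps.

```bash
sed -i 's/return p@np.array(c\["rotation"\]).T/return p@cv2.Rodrigues(np.array(c["rotation"],float))[0].T/' h.py
python3 - <<'E'
from h import *
import pickle
c=pickle.load(open("top.pkl","rb")); s=pickle.load(open("scene.pkl","rb"))
cv2.imwrite("pics/crop.png",cv2.resize(c["color"][190:290,180:480,::-1],(798,266),interpolation=3))
P=cloud(c); S=cloud(s)
for n,(u,v) in dict(socket=(210,260),clip=(280,252),ring=(367,254),pole=(452,263)).items():
    W=P[v-14:v+14,u-14:u+14].reshape(-1,3); 
    m=(W[:,2]>.057)&(W[:,2]<.075); q=W[m]
    a=q.mean(0) if len(q) else np.median(W,0)
    k=np.linalg.norm(S[...,:2]-a[:2],axis=2)<.025; k&=(S[...,2]>.060)&(S[...,2]<.07)
    print(n,len(q),a.round(4),((q.min(0)+q.max(0))/2).round(4),np.ptp(q,0).round(3),'scene',k.sum(),((S[k].min(0)+S[k].max(0))/2).round(4),S[k].mean(0).round(4))
for n,(u,v) in dict(socket=(207,229),clip=(290,220),ring=(371,222),pole=(451,231),tab=(330,330)).items():
    W=P[v-32:v+22,u-32:u+32].reshape(-1,3);q=W[(W[:,2]>.03)&(W[:,2]<.04)]
    print(n,len(q),((q.min(0)+q.max(0))/2).round(4) if len(q) else np.median(W,0), cv2.minAreaRect((q[:,:2]*1000).astype(np.float32)) if len(q) else 0)
E
```

```text
socket 97 [0.4826 0.3234 0.0635] [0.483  0.3236 0.063 ] [0.026 0.025 0.011] scene 50 [0.4824 0.3243 0.0644] [0.4814 0.3205 0.0643]
clip 93 [0.5084 0.137  0.0636] [0.5092 0.1368 0.0633] [0.027 0.026 0.012] scene 67 [0.5066 0.135  0.0639] [0.5074 0.1336 0.0646]
ring 94 [ 0.4963 -0.089   0.0638] [ 0.4963 -0.0895  0.0662] [0.026 0.026 0.013] scene 98 [ 0.4956 -0.0909  0.0635] [ 0.4963 -0.0924  0.0641]
pole 101 [ 0.4674 -0.3155  0.0634] [ 0.4679 -0.3168  0.0632] [0.026 0.028 0.01 ] scene 141 [ 0.4677 -0.3176  0.0631] [ 0.4689 -0.3183  0.0631]
socket 478 [0.5732 0.3347 0.035 ] ((572.5308837890625, 335.2316589355469), (100.96214294433594, 102.04855346679688), 6.509171009063721)
clip 468 [0.5948 0.113  0.035 ] ((594.7031860351562, 113.1182861328125), (100.44615936279297, 101.04000854492188), 74.44317626953125)
ring 359 [ 0.5854 -0.105   0.035 ] ((585.8450317382812, -104.71408081054688), (99.83965301513672, 102.36471557617188), 80.01529693603516)
pole 290 [ 0.5581 -0.3124  0.035 ] ((557.93359375, -312.4539794921875), (101.77902221679688, 101.65167236328125), 1.9893041849136353)
tab 0 [ 3.15178467e-01  7.24198838e-03 -2.05267856e-04] 0
```

View pics/crop.png

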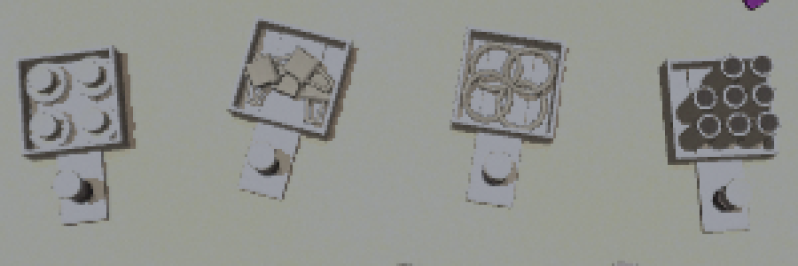

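The crop confirms, left to right: sockets, white clip bin, rings, pole ends. No purple bin is among them. I'll start with the ring pin and close the fingers on the way there.

>>> drive_tool --claw '[0,0,0,0,0,0,0,0]' --pt "0.03 0.07 0" --pt "0.06 0.14 0" --pt "0.09 0.21 0" --pt "0.12 0.28 0" --pt "0.15 0.35 0" --pt "0.18 0.42 0" --pt "0.22 0.49 0" --pt "0.25 0.56 0" --yaw '[-0.03,-0.06,-0.09,-0.125,-0.125,-0.125,-0.125,-0.125]' --newtons 20

```text
time: 0.77
tool_pos: [0.3845, -0.3415, 0.4043]
tcp_rot: [-3.141, -0.001, -0.0]
wrist_force: [0.4, 0.7, -0.3]
width: -0.003
grip_force: 0.0
```

```bash
python3 -c "
from workcell import bot
print(bot.tip_reach);print(bot.read_state())"
```

```text
0.1734
{'time': 0.7667, 'q': array([-7.74773886e-01, -4.21341867e-02,  1.94285849e+00,  4.31335780e-04,
        1.24108502e+00,  7.95234462e-01]), 'joint_vel': array([ 0.80840177, -0.31547627,  0.30186978, -0.00311633,  0.00988243,
        0.79531278]), 'joint_torque': array([ -5.18796444, -32.90664554, -36.1157012 ,  -0.15864033,
         0.2102422 ,  -0.82229951]), 'tool_pos': array([ 0.38447995, -0.34145067,  0.40428654]), 'tcp_rot': array([-3.14114935e+00, -1.01817352e-03, -2.05477409e-04]), 'wrist_force': array([ 0.43553999,  0.67329814, -0.30908162]), 'torque': array([-0.00731689, -0.03504954,  0.01345196]), 'grip_force': 0.0, 'width': -0.0027949467626024794}
```

>>> drive_tool --claw '[0,0,0,0,0,0,0,0]' --pt "0.03 0.07 0" --pt "0.06 0.14 0" --pt "0.09 0.21 0" --pt "0.125 0.28 0" --pt "0.155 0.35 0" --pt "0.185 0.42 0" --pt "0.224 0.506 0" --pt "0.224 0.506 -0.07" --yaw '[0,0,0,0,0,0,0,0]'

```text
time: 1.43
tool_pos: [0.5004, -0.0861, 0.3765]
tcp_rot: [3.141, 0.009, 0.024]
wrist_force: [2.6, 0.1, 1.5]
width: -0.001
grip_force: 0.0
```

>>> drive_tool --claw '[0,0,0,0,0,0,0]' --pt "0 0 -0.06" --pt "0 0 -0.12" --pt "0 0 -0.17" --pt "0 0 -0.2" --pt "0 0 -0.2" --pt "0 0 -0.2" --pt "0 0 -0.2" --yaw '[0,0,0,0,0,0,0]'

```text
time: 2.02
tool_pos: [0.4965, -0.0905, 0.2707]
tcp_rot: [3.141, 0.002, 0.002]
wrist_force: [0.8, 0.1, -0.4]
width: -0.002
grip_force: 0.0
```

```bash
python3 - <<'E'
from h import *
c=bot.read_camera("scene"); cv2.imwrite("pics/s1.png",cv2.resize(c["color"][160:340,200:440,::-1],(800,600)))
E
```

```text
(no output)
```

View pics/s1.png

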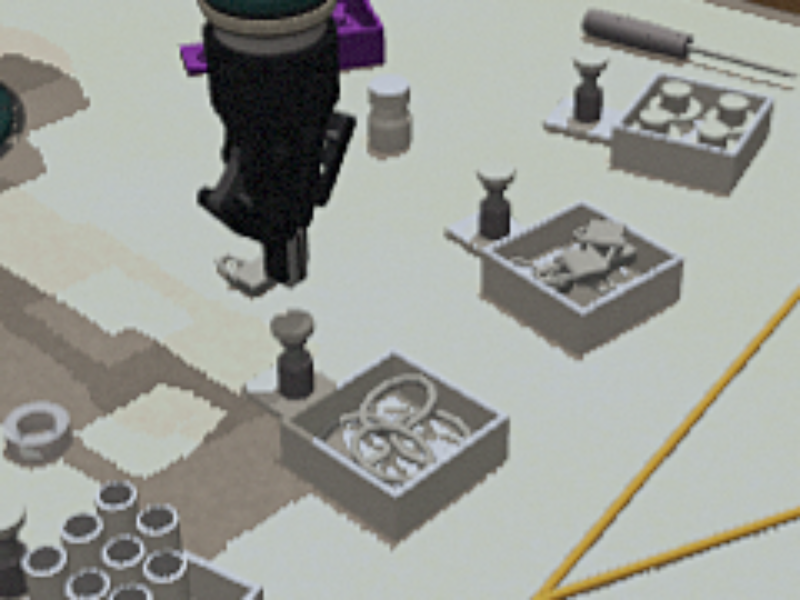

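The shut fingertips (288,270) are right above the ring pin's cap (293,325). Next I'll press slowly.

>>> drive_tool --claw '[0,0,0,0,0,0,0,0]' --pt "0 0 -0.03" --pt "0 0 -0.055" --pt "0 0 -0.06" --pt "0 0 -0.065" --pt "0 0 -0.07" --pt "0 0 -0.075" --pt "0 0 -0.08" --pt "0 0 -0.08" --yaw '[0,0,0,0,0,0,0,0]'

```text
time: 2.73
tool_pos: [0.4964, -0.0905, 0.2301]
tcp_rot: [3.141, 0.002, 0.003]
wrist_force: [-0.2, -1.0, -0.1]
width: 0.002
grip_force: 0.1
```

>>> drive_tool --claw '[0,0,0,0,0,0]' --pt "0 0 -0.004" --pt "0 0 -0.008" --pt "0 0 -0.012" --pt "0 0 -0.016" --pt "0 0 -0.018" --pt "0 0 -0.018" --yaw '[0,0,0,0,0,0]'

```text
time: 3.23
tool_pos: [0.4965, -0.0905, 0.2211]
tcp_rot: [3.141, 0.002, 0.002]
wrist_force: [0.2, -0.4, 7.3]
width: -0.006
grip_force: 3.1
```

The force rose past the pin's friction to 7.3 N at a cap height of about 48 mm, so the pin is on its stop. I'll lift and go over to the pole pin.

>>> drive_tool --claw '[0,0,0,0,0,0,0,0]' --pt "0 0 0.03" --pt "0 0 0.1" --pt "0 0 0.18" --pt "-0.01 -0.06 0.2" --pt "-0.02 -0.14 0.2" --pt "-0.03 -0.22 0.2" --pt "-0.04 -0.3 0.2" --pt "-0.05 -0.38 0.2" --yaw '[0,0,0,0,0,0,0,0]'

```text
time: 3.9
tool_pos: [0.4702, -0.2816, 0.3202]
tcp_rot: [-3.141, -0.003, 0.001]
wrist_force: [1.5, -0.9, -0.4]
width: 0.001
grip_force: 0.0
```

>>> drive_tool --claw '[0,0,0,0,0,0,0]' --pt "-0.007 -0.072 0" --pt "-0.007 -0.072 0" --pt "-0.007 -0.072 -0.05" --pt "-0.007 -0.072 -0.1" --pt "-0.007 -0.072 -0.1" --pt "-0.007 -0.072 -0.1" --pt "-0.007 -0.072 -0.1" --yaw '[0,0,0,0,0,0,0]'

```text
time: 4.48
tool_pos: [0.4677, -0.316, 0.271]
tcp_rot: [-3.141, -0.002, 0.0]
wrist_force: [0.2, -0.2, 0.3]
width: 0.001
grip_force: 0.0
```

```bash
python3 - <<'E'
from h import *
c=bot.read_camera("scene"); S=cloud(c)
for n,(x,y) in dict(ring=(.496,-.09),clip=(.508,.136),socket=(.483,.324)).items():
    k=np.linalg.norm(S[...,:2]-[x,y],axis=2)<.016; k&=(S[...,2]<.085)
    print(n,np.percentile(S[k][:,2],[80,90,95]).round(4))
cv2.imwrite("pics/s2.png",cv2.resize(c["color"][200:400,150:390,::-1],(720,600)))
E
```

```text
ring [0.0503 0.0514 0.0519]
clip [0.0637 0.0651 0.0659]
socket [0.0629 0.0648 0.0654]
```

View pics/s2.png

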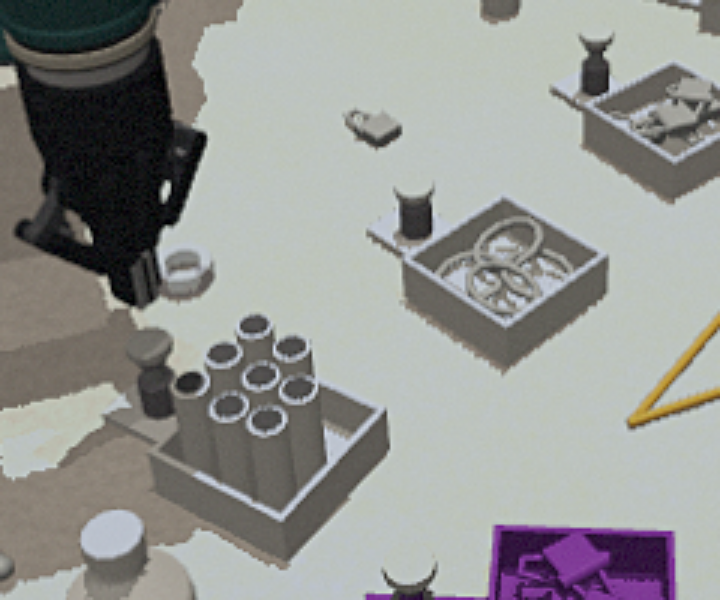

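The ring cap (415,192) now sits at 50 mm, so that pin is fully down. The fingertips (140,290) are above the pole pin's cap (150,345), clear of the pole ends. Next is the pole press.

>>> drive_tool --claw '[0,0,0,0,0,0,0,0]' --pt "0 0 -0.03" --pt "0 0 -0.055" --pt "0 0 -0.06" --pt "0 0 -0.065" --pt "0 0 -0.07" --pt "0 0 -0.075" --pt "0 0 -0.08" --pt "0 0 -0.08" --yaw '[0,0,0,0,0,0,0,0]'

```text
time: 5.2
tool_pos: [0.4676, -0.3164, 0.2307]
tcp_rot: [3.141, 0.002, 0.001]
wrist_force: [0.2, -0.5, 0.4]
width: 0.002
grip_force: 0.0
```

>>> drive_tool --claw '[0,0,0,0,0,0]' --pt "0 0 -0.004" --pt "0 0 -0.008" --pt "0 0 -0.012" --pt "0 0 -0.016" --pt "0 0 -0.018" --pt "0 0 -0.018" --yaw '[0,0,0,0,0,0]'

```text
time: 5.7
tool_pos: [0.4678, -0.3166, 0.222]
tcp_rot: [3.141, 0.002, 0.001]
wrist_force: [-0.0, 0.7, 5.7]
width: 0.003
grip_force: 2.6
```

The pole pin is on its stop at 5.7 N. On to the clip pin.

>>> drive_tool --claw '[0,0,0,0,0,0,0,0]' --pt "0 0 0.03" --pt "0 0 0.1" --pt "0 0 0.18" --pt "0 0.06 0.2" --pt "0.01 0.14 0.2" --pt "0.02 0.22 0.2" --pt "0.03 0.3 0.2" --pt "0.04 0.38 0.2" --yaw '[0,0,0,0,0,0,0,0]'

```text
time: 6.37
tool_pos: [0.4871, -0.1248, 0.3215]
tcp_rot: [3.141, 0.0, 0.0]
wrist_force: [0.8, -0.1, -0.3]
width: 0.001
grip_force: 0.0
```

>>> drive_tool --claw '[0,0,0,0,0,0,0,0]' --pt "0.01 0.08 0" --pt "0.02 0.16 0" --pt "0.03 0.24 0" --pt "0.035 0.32 0" --pt "0.04 0.4 0" --pt "0.04 0.48 0" --pt "0.04 0.526 0" --pt "0.04 0.526 0" --yaw '[0,0,0,0,0,0,0,0]'

```text
time: 7.03
tool_pos: [0.5071, 0.1405, 0.3213]
tcp_rot: [-3.14, -0.009, 0.0]
wrist_force: [0.2, -0.4, -0.1]
width: -0.002
grip_force: 0.0
```

>>> drive_tool --claw '[0,0,0,0,0]' --pt "0 0 -0.05" --pt "0 0 -0.1" --pt "0 0 -0.1" --pt "0 0 -0.1" --pt "0 0 -0.1" --yaw '[0,0,0,0,0]'

```text
time: 7.45
tool_pos: [0.5078, 0.1362, 0.2722]
tcp_rot: [3.141, 0.001, 0.0]
wrist_force: [-0.4, -0.3, -0.6]
width: -0.0
grip_force: 0.0
```

```bash
python3 - <<'E'
from h import *
c=bot.read_camera("scene"); S=cloud(c)
for n,(x,y) in dict(ring=(.496,-.09),pole=(.4675,-.3165),socket=(.483,.324)).items():
    k=np.linalg.norm(S[...,:2]-[x,y],axis=2)<.016; k&=(S[...,2]<.085)
    print(n,np.percentile(S[k][:,2],[80,90,95]).round(4))
cv2.imwrite("pics/s3.png",cv2.resize(c["color"][130:280,250:450,::-1],(800,600)))
E
```

```text
ring [0.05   0.051  0.0516]
pole [0.0493 0.0502 0.0508]
socket [0.0623 0.0646 0.0655]
```

View pics/s3.png

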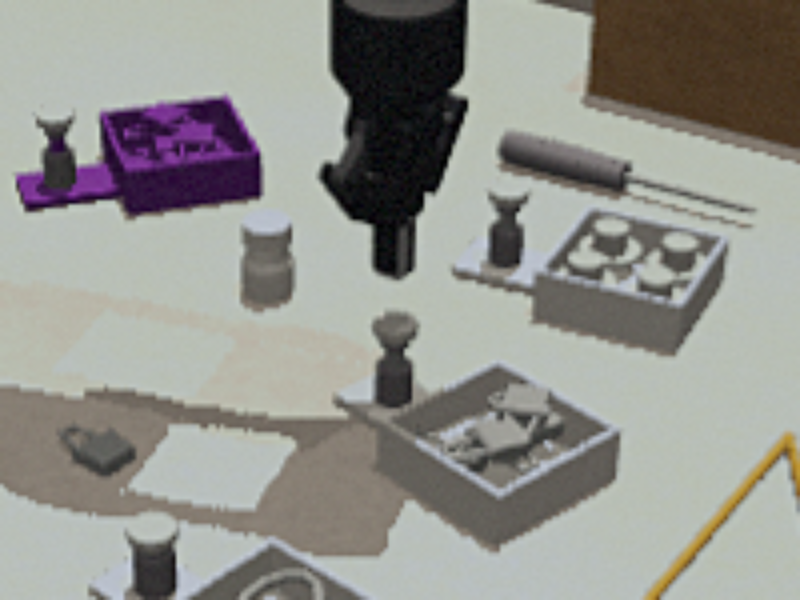

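The pole cap is at 50 mm, so that pin is down. The fingertips (393,265) are above the white clip bin's cap (395,325). Next is the last press.

>>> drive_tool --claw '[0,0,0,0,0,0,0,0]' --pt "0 0 -0.03" --pt "0 0 -0.055" --pt "0 0 -0.06" --pt "0 0 -0.065" --pt "0 0 -0.07" --pt "0 0 -0.075" --pt "0 0 -0.08" --pt "0 0 -0.08" --yaw '[0,0,0,0,0,0,0,0]'

```text
time: 8.17
tool_pos: [0.5076, 0.1367, 0.2317]
tcp_rot: [-3.142, -0.002, -0.001]
wrist_force: [0.3, -0.3, -1.1]
width: 0.002
grip_force: 0.0
```

>>> drive_tool --claw '[0,0,0,0,0,0,0]' --pt "0 0 -0.004" --pt "0 0 -0.008" --pt "0 0 -0.012" --pt "0 0 -0.016" --pt "0 0 -0.02" --pt "0 0 -0.02" --pt "0 0 -0.02" --yaw '[0,0,0,0,0,0,0]'

```text
time: 8.75
tool_pos: [0.5078, 0.1367, 0.222]
tcp_rot: [-3.141, -0.002, -0.001]
wrist_force: [-0.8, -0.6, 5.1]
width: 0.001
grip_force: 2.6
```

>>> drive_tool --claw '[0,0,0,0,0,0,0,0]' --pt "0 0 0.03" --pt "0 0 0.1" --pt "0 0 0.18" --pt "0 0 0.26" --pt "0 0 0.3" --pt "0 0 0.3" --pt "0 0 0.3" --pt "0 0 0.3" --yaw '[0,0,0,0,0,0,0,0]'

```text
time: 9.42
tool_pos: [0.5069, 0.1366, 0.3703]
tcp_rot: [3.141, 0.002, -0.003]
wrist_force: [-1.1, 0.1, -0.2]
width: -0.004
grip_force: 0.0
```

```bash
python3 - <<'E'
from h import *
c=bot.read_camera("scene"); S=cloud(c)
for n,(x,y) in dict(ring=(.496,-.09),pole=(.4675,-.3165),clip=(.508,.136),socket=(.483,.324)).items():
    k=np.linalg.norm(S[...,:2]-[x,y],axis=2)<.016; k&=(S[...,2]<.085)
    print(n,np.percentile(S[k][:,2],[80,90,95]).round(4))
E
```

```text
ring [0.0501 0.0511 0.0518]
pole [0.0492 0.05   0.0506]
clip [0.0501 0.0511 0.0516]
socket [0.0616 0.0642 0.0653]
```

All three caps read about 50 mm and the socket cap is still up at 64 mm, so I'm handing in.

```bash
python3 -c "
from workcell import bot
print(bot.finish_job())"
```

```text
the job is handed in; nothing more can be done
None
```

I pressed the ring, pole and clip pins fully down in that order with at most about 7 N measured at the end of each press, left the socket pin up, and handed the job in at about 9.5 s; no verdict was returned.

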